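# Pull the snug dust cap off a carburettor and park it in the saucer

## Task

Take the C-shaped puller off its rest by its wooden handle, feel its fork in under the rim of the snug dust cap on top of the carburettor until it is fully home, without lifting the cap yet, and then pull straight up until the cap pops off. Then set the puller down gently, upright in the middle of the white saucer, with the cap still sitting level on its fork, and let go. Feel rather than force (the puller must not be rammed against the carburettor, the cap or the saucer), do not touch the cap with the gripper, and leave the other things where they are.

Things in the scene. Friction and masses are not known exactly. Their poses are not given: they have to be found in the camera images.
- puller_grip (a point): centre of the puller's wooden handle, the top of the tool: 40 mm along x, 16 along y, 34 along z; grasp it across y. Puller 0.2 kg, as a whole a C standing upright and open to its +x: handle on top, cross bar right under it, shank down the back, flat fork at the bottom with its slot under the handle. z up, x towards the prong tips
- puller_bar (a point): middle of the puller's flat steel cross bar, 20 mm below and 2 mm behind the handle's centre, same axes; bar 100 mm along x (from 52 mm behind to 48 mm ahead of the handle's centre), 10 mm wide, 6 mm thick. The shank goes down from it at 22 to 32 mm behind the handle's centre
- puller: the puller; origin and axes as puller_grip. Fork: 3 mm thick, 36 mm wide, from x -32 to the prong tips at x +16; slot between prongs 20 mm wide, open to +x, closed end at x -10. It is on a jaw clamped (rigidly) at a height that differs each time and is NOT measured: its upper face is 49 to 61 mm below the handle's centre, lower face 3 mm deeper; find it by touch
- rest: fixed wooden rest, 124 x 44 mm, 62 mm tall, with two notched posts near its ends that carry the puller by the two ends of its cross bar, the fork hanging free between them; lift the puller straight up by 8 mm to clear the notches and 60 mm to clear the fork; origin under the centre, x along the cross bar
- carb: fixed carburettor on a stand, 110 x 90 mm, shoulder plate on top 75 mm above the bench; origin under the stand's centre, z up. The free ledge of the shoulder plate, where a fork can be set down before it is slid in, is on its -x side
- tower (a point): point on the cap's axis in the flat top of the carburettor's shoulder plate, 75 mm above the bench; axes as carb. The plate reaches from x -36 to +24 and y -24 to +24 mm. A post 17 mm across and 18.5 mm tall rises from it; the cap is pressed over this post
- cap: round steel dust cap, 0.04 kg: skirt 26 mm across, 19 mm tall, with a flat rim 34 mm across and 6 mm thick at its foot; origin: centre of the rim's underside, z up. Pressed on, the rim's underside is 4.5 mm above the shoulder plate all round (the 3 mm fork fits between). Sprung detents hold it: it lets go at a pull of 6 to 15 N within 8 mm and is clear of the post after 14 mm
- saucer: loose white porcelain saucer, 150 mm across, 18 mm tall, 0.25 kg; flat floor 5 mm above the bench and 86 mm across; origin under its centre
- canister: bystander: closed aluminium canister with a knurled lid, 66 mm across, 82 mm tall; origin under its centre
- plug_wrench: bystander: chrome spark plug wrench lying down, a 22 mm tube 85 mm long with a 100 mm cross handle; origin under its middle
- float_gauge: bystander: flat T-shaped steel float gauge, 90 mm long, 4 mm thick; origin under its middle
- parts_cup: bystander: small open amber plastic cup, 60 mm across the rim, 42 mm tall; origin under its centre
- float_bowl: bystander: small open cast float bowl, 52 x 46 x 28 mm; origin under its centre
- spark_plug: bystander: spark plug lying down, 64 mm long; origin under its middle
Not all that is in view belongs to the job. There is more than one size of the saucer; the job needs the largest.

How it is judged:
By the outcome, as a careful person would: the job done as asked, in the order asked, and still so for the second after the job is handed in, with the robot touching nothing.
It also fails if it takes over 70 s, if anything falls off the work surface, if the arm or the gripper's body presses on something with over 40 N, if the wrist force passes 120 N, or if a joint passes its speed limit or range.

## Robot

A 7-joint arm with a two-finger parallel gripper is mounted at the origin on the work surface. World frame = base frame: x ahead of the robot, y to its left, z up, the work surface at z = 0. Lengths are in mm, angles in rad, forces in N, time in s.
With the tool pointing down it reaches from about 400 to 875 mm from the base axis. Payload 4.4 kg.
Tool frame: the origin (TCP) lies at the very end of the fingers, on their centre line; the grasp point (between the pads) lies 19 mm behind it; z points along the fingers, x is the direction in which the jaws open and shut, and the axes are right-handed (so a half turn about z gives the same grasp; the last joint's range is limited). The gripper opens to 85 mm and grips with 20 to 120 N. Pads are 22 mm wide; open, the fingers measure 114 mm over their backs; the gripper's body (76 mm by 85 mm) begins 54 mm behind the grasp point. The pads swing forward as they close: fully open they stand 13 mm farther back than shut.
Start: joints at [-1.407, 0.628, 0.038, 1.517, -0.027, 0.996, -0.02], TCP at [148.033, 632.933, 231.313] pointing down, gripper open.
Joint ranges: [-3.06, 3.06], [-0.37, 2.12], [-1.25, 1.32], [0.18, 2.47], [-1.1, 4.24], [0.23, 1.98], [-2.94, 2.94]. Speed limits (rad/s): [2.57, 2.57, 3.14, 3.14, 3.14, 3.14, 3.14].

## Interface

Orientations are given as [roll, pitch, yaw] about the fixed x, y, z axes, in that order (R = Rz(yaw) Ry(pitch) Rx(roll)).
In Python, from cell import ctrl gives the robot as it stands.
- The arm moves only by the shell command python3 -m creep 'ROWS'. ROWS is text: rows parted by semicolons, each of 7 numbers parted by spaces: the shift along the tool's x, y, z in units of 40 mm (1.0 is 40 mm), then the turn, a rotation vector about the tool's x, y, z in degrees, then the closure, from 0 (fully open) to 1 (shut). In form: x y z rx ry rz grip; .... A call has 1 to 10 rows; each row is the pose to reach, as a shift and turn from the pose commanded when the call began, along the tool's axes at that moment; what a row does not reach only later rows make up. A row lasts 1/12 s, in which the tool goes at most 41.7 mm and 7.16 degrees, less where a joint would pass 70% of its speed; a pose out of reach is approached as far as the arm can. A call with a gripper value outside its range is refused whole. The fingers move at their own pace and stop on an object; the grip force is fixed at half the most. Time passes only in rows, so rows that repeat a pose let the fingers close. It gives the time, the measured TCP pose, the force and the opening at its end, in the units of the state.
- ctrl.read_state(): the state, without advancing time (a new reading comes with each control period).
- ctrl.get_image(name): name is "scene" or "top"; returns a dict with "img" (480x640x3 uint8, red, green, blue), "vfov" (degrees; the focal length in pixels is half the picture's height over the tangent of half this angle, whatever the lens; pixels are square), "cx", "cy" (the principal point, pixels), "T" (4x4, takes a point from camera to world coordinates). Camera axes: x right, y up, looking along -z (the intrinsics and any distortion apply to the point x, -y, -z); pixel columns grow to the right and rows downward; lengths in mm; the calibration is good to about 2 mm. A picture is of the moment at which its call begins. There is no depth.
- ctrl.finish_job(): hands the job in, once; it reports no verdict.
Trained networks look in the newest picture that a camera, given by its name, has taken for a name from the list of things; names that differ only in an ending like _2 or _b are one class to them, and where a whole thing is asked for, a point or a joint stands for the part that bears it (a point fixed in the world has none). Each returns a list of dicts, best first, with "score" (0 to 1); they miss things now and then, are a little off and sometimes report something else, mostly with a low value. They report only what shows in the picture. A call takes as long as a camera call. They do not tell look-alikes from the thing itself.
- ctrl.boxes_of(camera, thing): "rect" ([left, top, right, bottom] in pixels, round what is visible of it).
- ctrl.cut_out(camera, thing): "pixels" (480x640 bool, what is visible of it) and "rect" ([left, top, right, bottom] in pixels, round what is visible of it).
The state is a dict: "clock": time; "qpos": joint angles; "qd": joint speeds; "tau": joint torques, N m; "eef_pos": TCP position; "tool_rot": TCP orientation; "force": force on the tool from outside, world axes, zero at the start; "torque": the same for the moment, N m; "width": finger opening in mm.
Only numpy, scipy, OpenCV 4.12 (cv2) and the standard library are available. Lean on these libraries where they do the work, as an engineer would, in place of code of your own. Each camera call takes 0.05 s, during which the arm holds its last target.

## Working session

There is one attempt and no reset: what is moved stays moved. The work goes in short steps, Python scripts to look and compute and a shell command to move; the robot and the scene stay as the last step left them, time stands still between calls to the robot, and variables do not carry over. Pictures are saved under pics/ and viewed, and the job is handed in when it is done.

```bash
ls -la; mkdir -p pics; python3 - <<'E'
from cell import ctrl
import cv2
s=ctrl.read_state()
print({k:s[k] for k in ['clock','eef_pos','tool_rot','force','width']})
for n in ['scene','top']:
    d=ctrl.get_image(n); cv2.imwrite(f'pics/{n}0.png',d['img'][:,:,::-1]); print(n,d['vfov'],d['cx'],d['cy'],d['T'],[k for k in d])
E
```

```text
total 12
drwxr-xr-x  3 agent agent 4096 Dec  7 09:30 .
drwxr-xr-x 23 root  root  4096 Dec  7 09:30 ..
drwxr-xr-x  2 agent agent 4096 Dec  7 09:30 pics
{'clock': 0.0, 'eef_pos': array([147.86116096, 632.3056815 , 230.38245677]), 'tool_rot': array([3.14158167e+00, 1.92094315e-03, 1.34100118e+00]), 'force': array([0.24122006, 0.41338753, 0.30018639]), 'width': 85.13055330111077}
scene 45.96543206751037 329.59455432713054 237.69017275768675 [[ 6.48244820e-01 -5.99906080e-01  4.68925739e-01  1.13826700e+03]
 [ 7.61427154e-01  5.08535146e-01 -4.02020762e-01 -4.94707679e+02]
 [ 2.70948050e-03  6.17660668e-01  7.86440054e-01  1.05418198e+03]
 [ 0.00000000e+00  0.00000000e+00  0.00000000e+00  1.00000000e+00]] ['img', 'vfov', 'cx', 'cy', 'T']
top 45.68781473079891 321.4671987765126 240.20344204859634 [[ 2.39581120e-02  9.97012378e-01 -7.34324595e-02  4.70467541e+02]
 [-9.99665952e-01  2.46046083e-02  7.91189832e-03  1.54221815e+01]
 [ 9.69503746e-03  7.32183754e-02  9.97268808e-01  1.12542767e+03]
 [ 0.00000000e+00  0.00000000e+00  0.00000000e+00  1.00000000e+00]] ['img', 'vfov', 'cx', 'cy', 'T']
```

View pics/scene0.png

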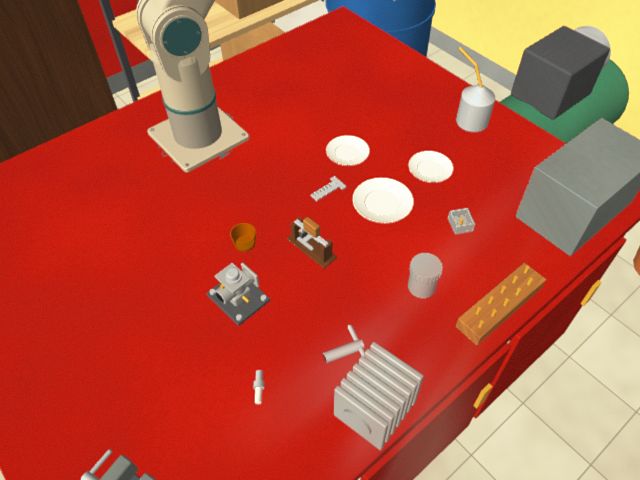

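View pics/top0.png

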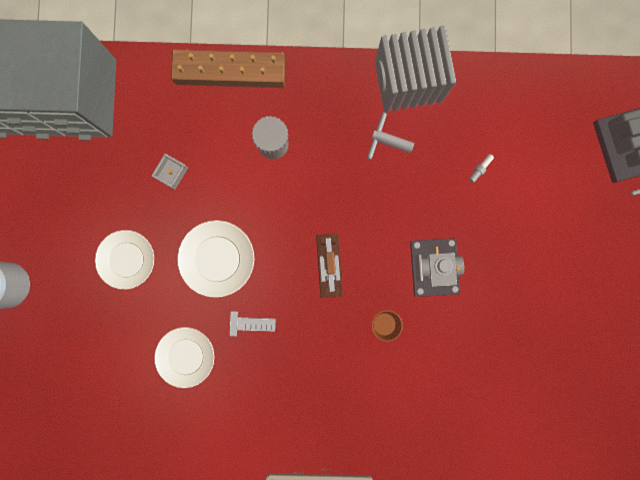

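```bash
cat > h.py <<'E'
import numpy as np, cv2
from cell import ctrl
def cam(n): 
    d=ctrl.get_image(n); d['f']=240/np.tan(np.radians(d['vfov']/2)); return d
def ray(d,u,v):
    r=np.array([(u-d['cx'])/d['f'],-(v-d['cy'])/d['f'],-1.]); T=d['T']
    return T[:3,3],T[:3,:3]@r
def atz(d,u,v,z):
    o,r=ray(d,u,v); return o+r*(z-o[2])/r[2]
def tri(d1,p1,d2,p2):
    o1,r1=ray(d1,*p1);o2,r2=ray(d2,*p2)
    A=np.stack([r1,-r2],1); s=np.linalg.lstsq(A,o2-o1,rcond=None)[0]
    a=o1+r1*s[0]; b=o2+r2*s[1]; return (a+b)/2,np.linalg.norm(a-b)
def proj(d,p):
    q=d['T'][:3,:3].T@(np.asarray(p,float)-d['T'][:3,3]); return d['cx']+d['f']*q[0]/-q[2], d['cy']-d['f']*q[1]/-q[2]
E
python3 - <<'E'
from h import *
D={n:cam(n) for n in ['scene','top']}
for t in ['puller_grip','puller_bar','puller','rest','carb','tower','cap','saucer','canister']:
    R={}
    for n in D:
        L=ctrl.cut_out(n,t)
        for l in L[:4]:
            m=l['pixels']; ys,xs=np.nonzero(m); c=(xs.mean(),ys.mean()); 
            print(t,n,round(l['score'],2),np.round(l['rect']),np.round(c,1),m.sum()); R.setdefault(n,c)
    if len(R)==2:
        print('   tri',*tri(D['scene'],R['scene'],D['top'],R['top']))
for n,(x0,y0,x1,y1) in {'scene':(190,190,350,330),'top':(300,220,480,310)}.items():
    cv2.imwrite(f'pics/{n}_c0.png',cv2.resize(D[n]['img'][y0:y1,x0:x1,::-1],None,fx=4.4,fy=4.2 if n=='scene' else 4.4,interpolation=cv2.INTER_CUBIC))
E
```

```text
puller_grip scene 0.56 [297. 219. 329. 251.] [308.7 231.3] 554
puller_grip scene 0.48 [288. 218. 337. 268.] [312.7 247.3] 795
puller_grip top 0.77 [318. 239. 340. 292.] [329.6 266. ] 589
   tri [500.63151238  -9.73709231  59.0479998 ] 0.8694905355900343
puller_bar scene 0.79 [298. 215. 326. 250.] [308.5 232.1] 538
puller_bar top 0.63 [323. 239. 340. 291.] [329.7 266.9] 643
   tri [499.42151404  -9.7376423   54.80745681] 0.16506163238360716
puller scene 0.75 [295. 215. 328. 248.] [309.6 231.8] 578
puller top 0.73 [316. 238. 337. 295.] [329.5 266.6] 638
   tri [500.43215298  -8.56695429  55.90188063] 1.6869336172009803
rest scene 0.64 [287. 215. 337. 268.] [312.7 247. ] 763
rest top 0.76 [313. 234. 349. 300.] [328.8 265.6] 867
   tri [504.9829658   -6.98354615   2.09808011] 5.280522349195193
carb scene 0.88 [208. 264. 272. 324.] [238.1 293.9] 2122
carb top 0.91 [408. 238. 462. 298.] [434.7 267.5] 2391
   tri [ 505.2736884  -215.07414529   11.41972108] 3.047545290265806
tower scene 0.87 [209. 266. 268. 326.] [238.1 294.5] 2023
tower scene 0.58 [229. 221. 253. 256.] [243.3 236.6] 600
tow
[... 422 characters left out ...]
7962293    84.12234292] 1.5691528147506548
saucer scene 0.96 [407. 150. 453. 182.] [430.5 166. ] 1068
saucer scene 0.85 [352. 176. 412. 226.] [382.3 199.7] 2224
saucer scene 0.65 [322. 139. 370. 166.] [347.3 149.9] 1019
saucer top 0.67 [157. 329. 212. 388.] [183.7 357.8] 2767
saucer top 0.66 [ 94. 228. 152. 289.] [124.2 259.5] 2741
saucer top 0.59 [178. 222. 253. 295.] [215.5 258.7] 4569
   tri [405.67217016 339.26671934  -8.43149217] 225.15829160197666
canister scene 0.93 [408. 253. 445. 300.] [424.  274.4] 1257
canister top 0.96 [251. 117. 289. 158.] [270.3 137.4] 1178
canister top 0.33 [318. 238. 340. 291.] [329.5 267.2] 611
   tri [745.61636263 110.03451743  46.82856117] 0.47461712109617
```

View pics/scene_c0.png

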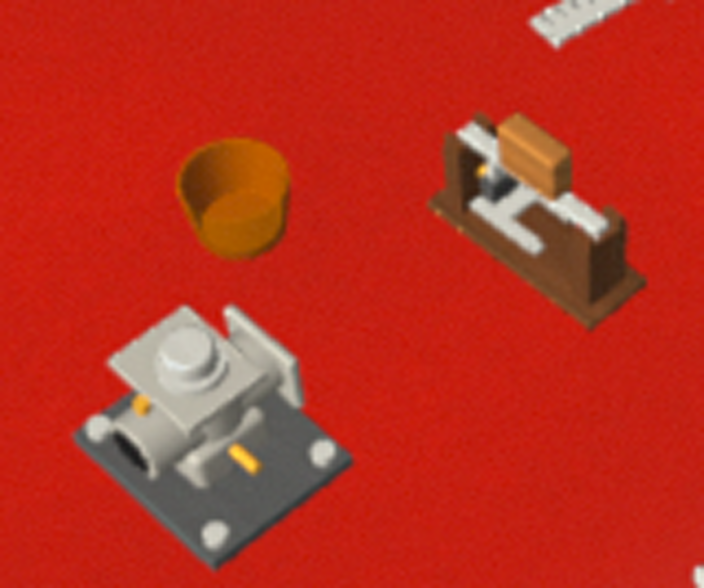

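View pics/top_c0.png

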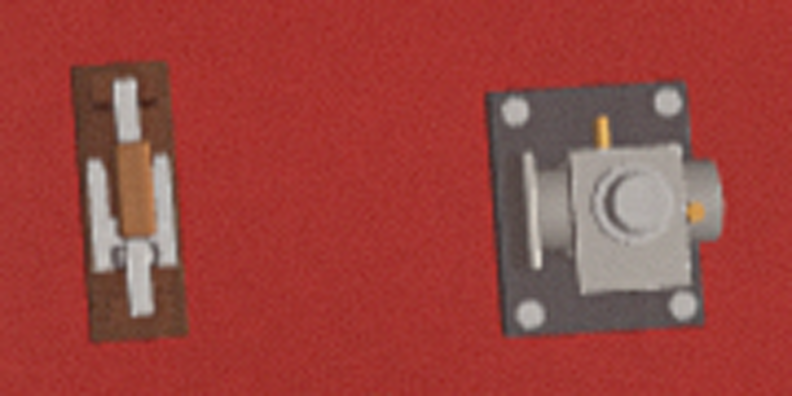

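```bash
cat > fit.py <<'E'
from h import *
from scipy.optimize import minimize
from scipy.spatial import ConvexHull
def box(cx,cy,cz,yaw,x0,x1,y0,y1,z0,z1):
    P=np.array([[a,b,c] for a in (x0,x1) for b in (y0,y1) for c in (z0,z1)],float)
    c,s=np.cos(yaw),np.sin(yaw); R=np.array([[c,-s,0],[s,c,0],[0,0,1]])
    return P@R.T+[cx,cy,cz]
def sil(d,P,S=8,roi=None):
    pts=np.array([proj(d,p) for p in P]); x0,y0,x1,y1=roi
    h=cv2.convexHull(((pts-[x0,y0]+.5)*S).astype(np.float32))
    m=np.zeros(((y1-y0)*S,(x1-x0)*S),np.float32); cv2.fillConvexPoly(m,np.round(h*16).astype(np.int32),1.,shift=4)
    return cv2.resize(m,(x1-x0,y1-y0),interpolation=cv2.INTER_AREA)
E
python3 - <<'E'
from fit import *
D={n:cam(n) for n in ['scene','top']}
import pickle; pickle.dump(D,open('D0.pkl','wb'))
roi={'scene':(285,205,345,275),'top':(310,230,350,305)}
M={}
for n,r in roi.items():
    im=D[n]['img'][r[1]:r[3],r[0]:r[2]]; hsv=cv2.cvtColor(im,cv2.COLOR_RGB2HSV)
    print(n)
    # print pixel at handle
    for (u,v) in ([(311,224),(318,232),(310,231)] if n=='scene' else [(330,262),(331,268),(315,262)]): print(D[n]['img'][v,u],hsv[v-r[1],u-r[0]])
    # soft mask
    m=((hsv[...,0]>=8)&(hsv[...,0]<=20)&(hsv[...,1]>110)&(hsv[...,2]>120)).astype(np.uint8)
    k,l,st,c=cv2.connectedComponentsWithStats(m); i=1+np.argmax(st[1:,4]); M[n]=(l==i).astype(np.float32); print(st[i])
def cost(p):
    return sum(np.abs(sil(D[n],box(*p,-20,20,-8,8,-17,17),roi=roi[n])-M[n]).sum() for n in roi)
best=None
for z in (65,75,85):
  for y in (0.05,.15):
    p0=[500,-9,z,y]
    S=np.array([p0]+[np.array(p0)+e for e in np.diag([6,6,8,.1])])
    r=minimize(cost,p0,method='Nelder-Mead',options=dict(initial_simplex=S,maxiter=400,xatol=.02,fatol=.05))
    print(np.round(r.x,3),r.fun)
E
```

```text
scene
[195 123  60] [ 14 177 195]
[101  68  35] [ 15 167 101]
[186 117  54] [ 14 181 186]
[ 18  12  17  21 198]
top
[157 105  70] [ 12 141 157]
[152 104  65] [ 13 146 152]
[166  57  54] [  1 172 166]
[ 17  22   8  22 150]
[ 5.0717e+02 -9.8710e+00  8.1955e+01 -5.2000e-02] 129.71875
[ 5.06885e+02 -9.74300e+00  8.20670e+01 -5.10000e-02] 129.765625
[ 5.0682e+02 -9.2860e+00  8.0511e+01 -7.0000e-03] 130.078125
[ 5.06585e+02 -9.60800e+00  8.19610e+01 -1.80000e-02] 129.9375
[ 5.06937e+02 -9.34100e+00  8.13610e+01 -6.00000e-03] 129.5625
[ 5.06939e+02 -9.30100e+00  8.09110e+01  3.00000e-03] 129.3125
```

```bash
python3 - <<'E'
from fit import *
import pickle; D=pickle.load(open('D0.pkl','rb'))
roi={'scene':(285,205,345,275),'top':(310,230,350,305)}
for n,r in roi.items():
    im=D[n]['img'][r[1]:r[3],r[0]:r[2]]
    cv2.imwrite(f'pics/{n}_c1.png',cv2.resize(im[:,:,::-1],None,fx=8,fy=8,interpolation=cv2.INTER_NEAREST))
im=D['scene']['img'][250:330,200:280]; cv2.imwrite('pics/carb_s.png',cv2.resize(im[:,:,::-1],None,fx=7,fy=7,interpolation=cv2.INTER_NEAREST))
im=D['top']['img'][230:310,400:480]; cv2.imwrite('pics/carb_t.png',cv2.resize(im[:,:,::-1],None,fx=7,fy=7,interpolation=cv2.INTER_NEAREST))
E
```

```text
(no output)
```

View pics/scene_c1.png

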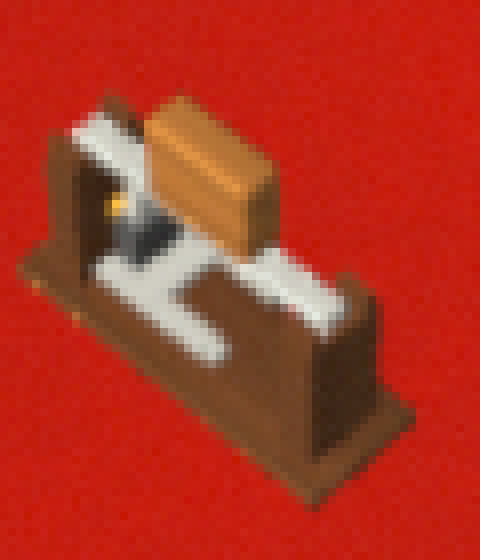

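View pics/top_c1.png

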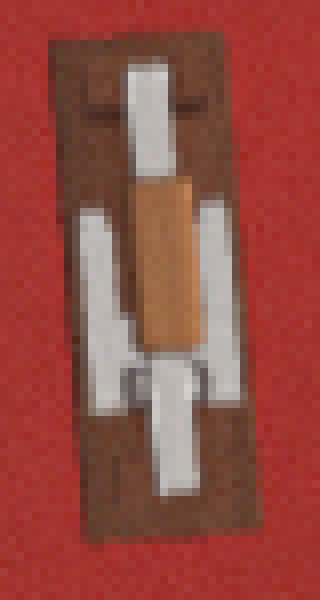

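View pics/carb_s.png

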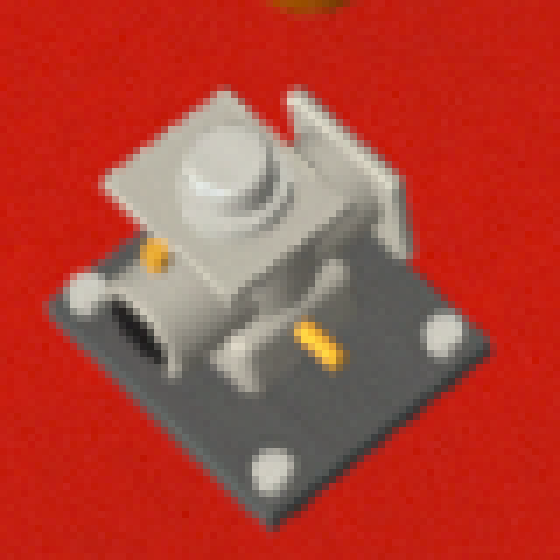

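View pics/carb_t.png

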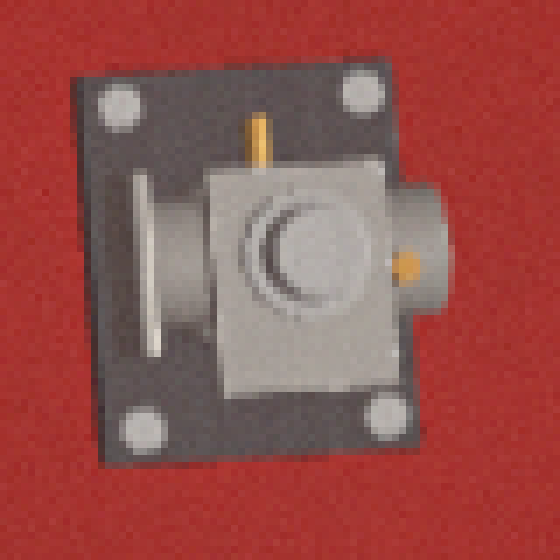

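```bash
cat > f1.py <<'E'
from fit import *
from scipy.optimize import least_squares
import pickle; D=pickle.load(open('D0.pkl','rb'))
def pt(c,yaw,l):
    co,s=np.cos(yaw),np.sin(yaw); return [c[0]+co*l[0]-s*l[1],c[1]+s*l[0]+co*l[1],c[2]+l[2]]
def fit(obs,p0,name,fixz=None):
    def res(p):
        if fixz is not None: p=[p[0],p[1],fixz,p[3]]
        return np.concatenate([np.array(proj(D[n],pt(p[:3],p[3],l)))-uv for n,l,uv in obs])
    r=least_squares(res,p0,loss='soft_l1',f_scale=.5); print(name,np.round(r.x,3),'rms px',np.sqrt((res(r.x)**2).mean())); print(np.round(res(r.x).reshape(-1,2),1).tolist()); return r.x
def S(x,y,o,k): return np.array([o[0]+x/k-.5,o[1]+y/k-.5])
if __name__=='__main__':
    s=lambda x,y:S(x,y,(285,205),8); t=lambda x,y:S(x,y,(310,230),8)
    ob=[('scene',l,s(*q)) for l,q in [((-20,-8,17),(145,118)),((-20,8,17),(182,94)),((20,8,17),(279,165)),((20,-8,17),(247,190)),((20,-8,-17),(247,262)),((20,8,-17),(280,240)),((-20,-8,-17),(150,192))]]
    ob+=[('top',l,t(*q)) for l,q in [((20,8,17),(130,179)),((20,-8,17),(191,176)),((-20,8,17),(140,351)),((-20,-8,17),(205,346))]]
    h=fit(ob,[505,-9,80,.1],'handle')
    ob2=[('top',l,t(*q)) for l,q in [((48,5,-17),(127,65)),((48,-5,-17),(170,64)),((-52,5,-17),(158,496)),((-52,-5,-17),(200,493))]]
    fit(ob2,h,'bar@z',fixz=h[2]); fit(ob+ob2,h,'all')
    # carb: tower z=75
    s=lambda x,y:S(x,y,(200,250),7); t=lambda x,y:S(x,y,(400,230),7)
    oc=[('scene',l,s(*q)) for l,q in [((-36,-24,0),(102,184)),((-36,24,0),(222,90)),((24,-24,0),(230,292)),]]
    oc+=[('top',l,t(*q)) for l,q in [((24,24,0),(207,168)),((24,-24,0),(384,158)),((-36,24,0),(224,397)),((-36,-24,0),(404,386))]]
    c=fit(oc,[505,-215,75,.1],'plate')
    # stand
    oS=[('top',l,t(*q)) for l,q in [((55,45,0),(72,77)),((55,-45,0),(390,60)),((-55,45,0),(103,466)),((-55,-45,0),(422,446))]]
    fit(oS,[505,-215,8,.1],'stand top',fixz=8)
    # cap: scene cap top ellipse centre & top
    for n,q,z in [('scene',s(229,157),98.5),('top',t(325,250),98.5),('scene',s(236,185),82),('top',t(305,255),85.5)]: print('cap',n,np.round(atz(D[n],*q,z),1))
    print('tri captop',tri(D['scene'],s(229,157),D['top'],t(325,250)))
E
python3 f1.py
```

```text
handle [ 5.07045e+02 -8.67100e+00  8.00550e+01  1.00000e-01] rms px 0.6772055082754304
[[-1.0, -0.2], [-0.4, -1.1], [0.3, -0.3], [-0.9, 0.6], [-0.6, 1.2], [0.3, -0.1], [-1.0, 0.3], [-1.2, -0.5], [-0.0, -0.8], [-0.8, 0.1], [-0.1, 0.0]]
bar@z [ 5.05948e+02 -9.73500e+00  8.00630e+01  9.40000e-02] rms px 0.102924515263457
[[0.0, 0.2], [-0.0, -0.0], [-0.1, -0.1], [0.0, -0.1]]
all [ 5.06572e+02 -9.14300e+00  7.99850e+01  9.60000e-02] rms px 0.6427217293455121
[[-1.2, -0.2], [-0.7, -1.1], [-0.0, -0.3], [-1.2, 0.6], [-0.9, 1.3], [0.0, -0.0], [-1.3, 0.3], [-0.9, -0.3], [0.3, -0.5], [-0.6, 0.3], [0.1, 0.3], [-0.3, -0.1], [-0.4, -0.3], [-0.3, -0.4], [-0.2, -0.5]]
plate [ 5.06267e+02 -2.17619e+02  7.41460e+01  9.20000e-02] rms px 0.5872217325693133
[[-1.1, -0.3], [-0.4, -0.2], [-1.0, 1.2], [-0.6, 0.1], [-0.1, -0.3], [-0.3, -0.2], [-0.2, -0.4]]
stand top [ 5.05816e+02 -2.17116e+02  8.00000e+00  8.80000e-02] rms px 0.24593094373665272
[[0.0, -0.1], [0.1, -0.5], [-0.2, 0.3], [0.0, 0.2]]
cap scene [ 507.3 -216.2   98.5]
cap top [ 506.4 -218.5   98.5]
cap scene [ 506.1 -215.5   82. ]
cap top [ 505.4 -216.2   85.5]
tri captop (array([ 507.02868651, -217.30437132,   99.29007796]), np.float64(2.370110405957271))
```

```bash
python3 - <<'E'
from f1 import *
for n,r in {'scene':(340,165,425,235),'top':(165,205,270,310)}.items():
    im=D[n]['img'][r[1]:r[3],r[0]:r[2]]; hsv=cv2.cvtColor(im,cv2.COLOR_RGB2HSV)
    m=((hsv[...,1]<90)&(hsv[...,2]>110)).astype(np.uint8)
    k,l,st,c=cv2.connectedComponentsWithStats(m); i=1+np.argmax(st[1:,4]); m=(l==i).astype(np.uint8)
    cs=max(cv2.findContours(m,0,1)[0],key=len); e=cv2.fitEllipse(cs); print(n,e, st[i])
    for z in (18,14): print(z,atz(D[n],e[0][0]+r[0],e[0][1]+r[1],z))
    cv2.imwrite(f'pics/sau_{n}.png',cv2.resize(im[:,:,::-1],None,fx=6,fy=6))
E
```

```text
scene ((42.56126403808594, 34.771480560302734), (43.85226821899414, 59.74706268310547), 95.32917785644531) [  13   13   60   45 2133]
18 [514.37420582 211.15439096  18.        ]
14 [511.96577639 213.87924849  14.        ]
top ((50.475276947021484, 53.422386169433594), (75.45323944091797, 76.43197631835938), 40.3364372253418) [  13   15   77   77 4638]
18 [511.48590541 211.47297397  18.        ]
14 [511.63406267 212.18110435  14.        ]
```

View pics/sau_top.png

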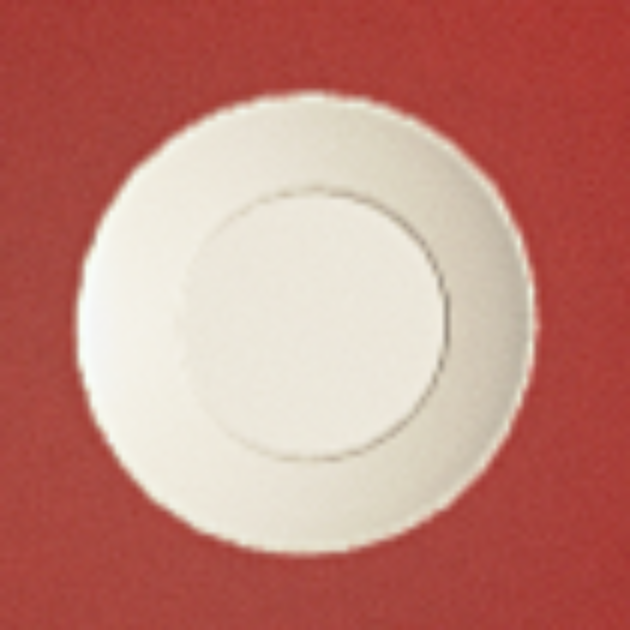

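```bash
cat > go.py <<'E'
import sys,numpy as np
from cell import ctrl
from scipy.spatial.transform import Rotation as R
# usage: go.py x y z yaw  -> units from the current pose
s=ctrl.read_state(); p=s['eef_pos']; Rt=R.from_euler('xyz',s['tool_rot'])
print('t',round(s['clock'],2),'pos',np.round(p,2),'rot',np.round(s['tool_rot'],4),'F',np.round(s['force'],2),'M',np.round(s['torque'],3),'w',round(s['width'],1))
if len(sys.argv)>1:
    x,y,z,yaw=map(float,sys.argv[1:5]); d=np.array([x,y,z])-p
    print('units',np.round(Rt.inv().apply(d)/40,3),'turn',np.round((Rt.inv()*R.from_euler('xyz',[np.pi,0,yaw])).as_rotvec(degrees=True),2))
E
python3 -m creep '-0.3 0.27 0 0 0 0 0; -0.9 0.82 0 0 0 -1 0; -1.6 1.45 0 0 0 -2 0; -2.3 2.1 0 0 0 -4 0; -3 2.75 0 0 0 -6 0; -3.7 3.4 0.1 0 0 -8 0; -4.4 4 0.1 0 0 -10 0; -5.1 4.65 0.2 0 0 -12 0; -5.8 5.3 0.2 0 0 -13 0; -6.5 5.9 0.3 0 0 -14 0'; python3 go.py 506.2 -9.4 190 1.667
```

```text
clock: 2.03
eef_pos: [319.8, 324.6, 219.9]
tool_rot: [3.14, -0.001, 1.586]
force: [1.2, -0.1, -0.9]
width: 85.2
t 2.03 pos [319.83 324.59 219.88] rot [ 3.1402e+00 -1.2000e-03  1.5860e+00] F [ 1.23 -0.11 -0.87] M [ 0.039 -0.055  0.013] w 85.2
units [-8.421  4.53   0.743] turn [ 0.08 -0.07 -4.64]
```

```bash
python3 -m creep '-0.75 0.4 0.05 0 0 -0.5 0; -1.5 0.8 0.1 0 0 -1 0; -2.25 1.2 0.2 0 0 -1.5 0; -3 1.6 0.3 0 0 -2 0; -3.75 2 0.4 0 0 -2.5 0; -4.5 2.4 0.5 0 0 -3 0; -5.25 2.8 0.6 0 0 -3.5 0; -6 3.2 0.7 0 0 -4 0; -6.6 3.5 0.74 0 0 -4.3 0; -7.1 3.8 0.74 0 0 -4.6 0' >/dev/null; python3 go.py 506.2 -9.4 150 1.667
```

```text
t 2.87 pos [475.16  41.61 189.45] rot [-3.1411e+00  7.0000e-04  1.6635e+00] F [0.91 0.87 0.43] M [ 0.023 -0.006  0.034] w 85.4
units [-1.341  0.655  0.987] turn [-0.03  0.04 -0.2 ]
```

```bash
python3 -m creep '-0.5 0.25 0.2 0 0 -0.1 0; -0.9 0.45 0.5 0 0 -0.2 0; -1.2 0.57 0.8 0 0 -0.2 0; -1.33 0.65 0.95 0 0 -0.2 0; -1.34 0.65 0.98 0 0 -0.2 0; -1.34 0.65 0.98 0 0 -0.2 0; -1.34 0.65 0.98 0 0 -0.2 0' >/dev/null; python3 go.py 506.2 -9.4 63 1.667
python3 - <<'E'
from h import *
for n,r in {'scene':(220,130,400,290),'top':(270,180,400,330)}.items():
    d=cam(n); im=d['img'][r[1]:r[3],r[0]:r[2]]; cv2.imwrite(f'pics/{n}_2.png',cv2.resize(im[:,:,::-1],None,fx=4,fy=3.7))
E
```

```text
t 3.45 pos [505.47  -5.47 150.87] rot [ 3.1415e+00 -7.0000e-04  1.6705e+00] F [0.49 0.92 0.19] M [-0.016  0.016  0.031] w 85.9
units [-0.101  0.008  2.197] turn [ 0.01 -0.04  0.2 ]
```

View pics/scene_2.png

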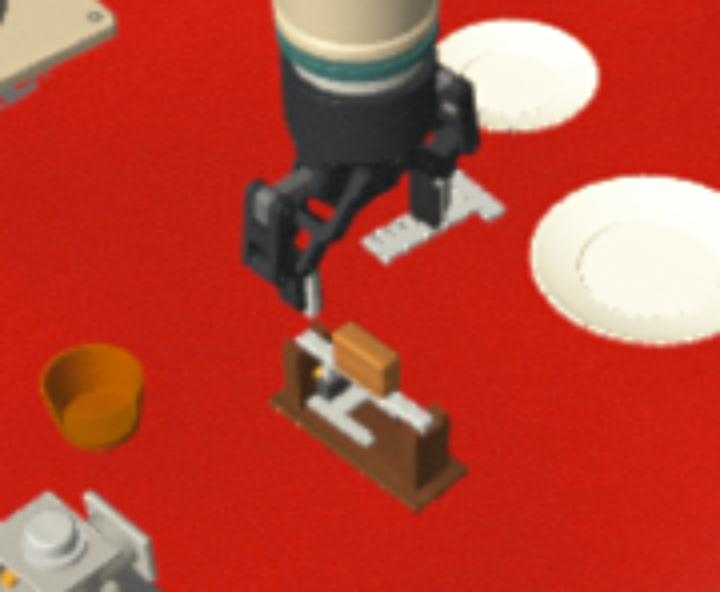

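View pics/top_2.png

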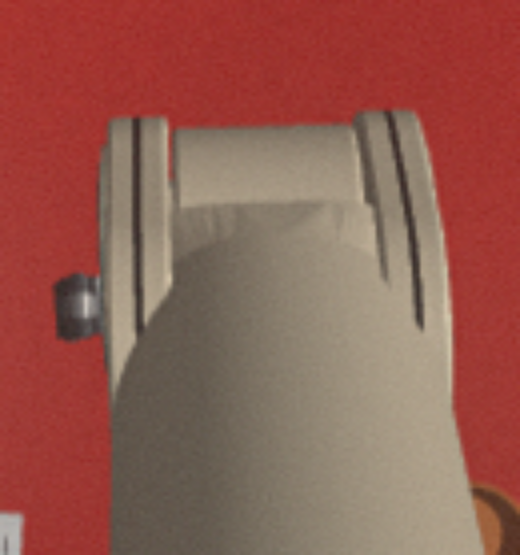

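```bash
python3 -m creep '-0.05 0 0.3 0 0 0 0; -0.1 0.01 0.7 0 0 0 0; -0.1 0.01 1.1 0 0 0 0; -0.1 0.01 1.5 0 0 0 0; -0.1 0.01 1.8 0 0 0.1 0; -0.1 0.01 2.05 0 0 0.2 0; -0.1 0.01 2.15 0 0 0.2 0; -0.1 0.01 2.17 0 0 0.2 0; -0.1 0.01 2.17 0 0 0.2 0; -0.1 0.01 2.17 0 0 0.2 0' >/dev/null; python3 go.py 506.2 -9.4 63 1.667
python3 - <<'E'
from h import *
for n,r in {'scene':(220,130,400,290)}.items():
    d=cam(n); im=d['img'][r[1]:r[3],r[0]:r[2]]; cv2.imwrite(f'pics/{n}_3.png',cv2.resize(im[:,:,::-1],None,fx=4,fy=3.7))
E
```

```text
t 4.38 pos [506.99 -10.43  64.36] rot [3.1403 0.     1.6658] F [ 0.59  0.21 -0.61] M [-0.021  0.053  0.027] w 85.5
units [ 0.028 -0.017  0.034] turn [ 0.07  0.   -0.07]
```

View pics/scene_3.png

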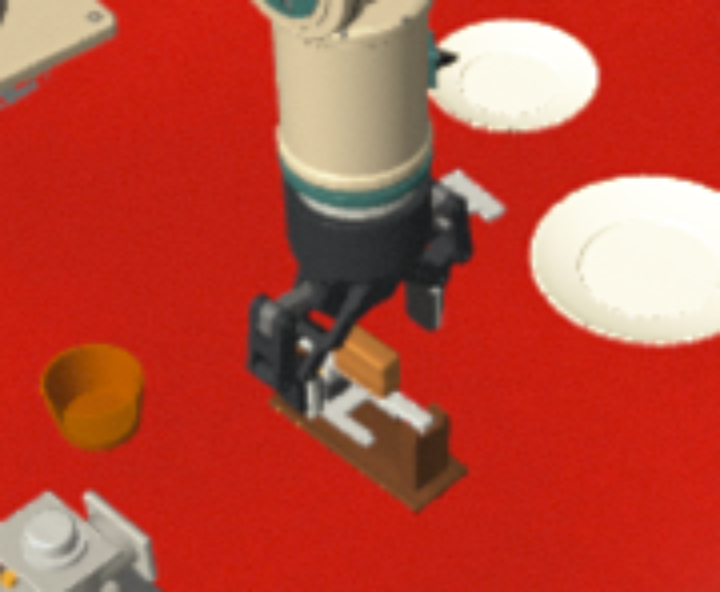

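```bash
python3 -m creep '0.02 -0.01 0 0 0 0 0.3; 0.02 -0.01 0 0 0 0 0.5; 0.02 -0.01 0 0 0 0 0.6; 0.02 -0.01 0 0 0 0 0.7; 0.02 -0.01 0 0 0 0 0.75; 0.02 -0.01 0 0 0 0 0.8'>/dev/null; python3 go.py;  python3 -m creep '0 0 0 0 0 0 0.85; 0 0 0 0 0 0 0.9; 0 0 0 0 0 0 1; 0 0 0 0 0 0 1;  0 0 0 0 0 0 1; 0 0 0 0 0 0 1' >/dev/null; python3 go.py
```

```text
t 4.93 pos [505.97  -9.8   63.75] rot [ 3.1416e+00 -1.0000e-04  1.6656e+00] F [-0.15  0.97  0.64] M [ 0.076  0.012 -0.021] w 17.1
t 5.43 pos [506.04  -9.74  63.83] rot [ 3.1415e+00 -1.0000e-04  1.6656e+00] F [0.23 1.4  5.43] M [ 0.111  0.219 -0.031] w 14.9
```

```bash
python3 -m creep '0 0 -0.05 0 0 0 1; 0 0 -0.1 0 0 0 1; 0 0 -0.2 0 0 0 1; 0 0 -0.3 0 0 0 1; 0 0 -0.4 0 0 0 1; 0 0 -0.5 0 0 0 1; 0 0 -0.5 0 0 0 1' >/dev/null; python3 go.py
python3 - <<'E'
from h import *
for n,r in {'scene':(220,130,400,290)}.items():
    d=cam(n); im=d['img'][r[1]:r[3],r[0]:r[2]]; cv2.imwrite(f'pics/{n}_4.png',cv2.resize(im[:,:,::-1],None,fx=4,fy=3.7))
E
```

```text
t 6.02 pos [506.52  -9.87  84.58] rot [3.1401e+00 1.0000e-04 1.6656e+00] F [ 0.28 -0.24 -1.78] M [-0.011 -0.08  -0.025] w 15.3
```

View pics/scene_4.png

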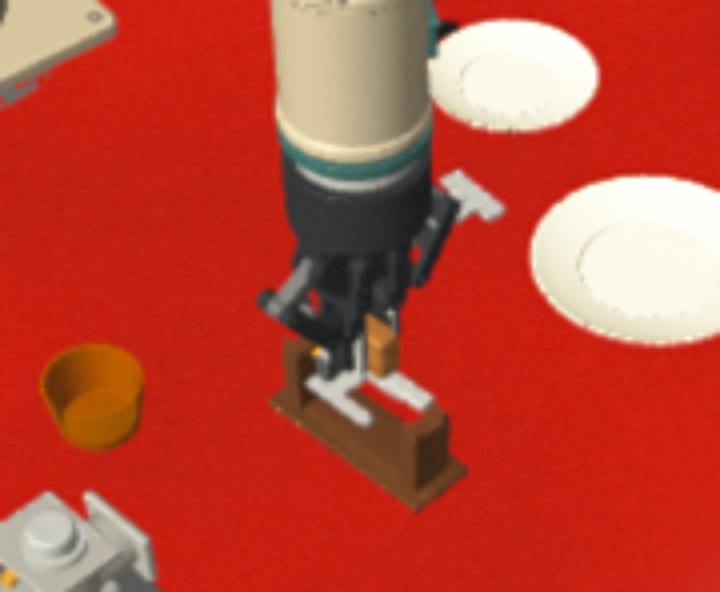

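```bash
python3 -m creep '0 0 -0.2 0 0 0 1; 0 0 -0.6 0 0 0 1; 0 0 -1.0 0 0 0 1; 0 0 -1.4 0 0 0 1; 0 0 -1.8 0 0 0 1; -0.2 -0.05 -2 0 0 0 1; -0.6 -0.2 -2 0 0 0 1; -1.1 -0.35 -2 0 0 0 1; -1.6 -0.5 -2 0 0 0 1; -2.1 -0.6 -2 0 0 0 1' >/dev/null; python3 go.py 468.3 -221 160 1.6656
python3 -m creep '-0.5 -0.15 0 0 0 0 1; -1.0 -0.3 0 0 0 0 1; -1.5 -0.45 0 0 0 0 1; -2.0 -0.6 0 0 0 0 1; -2.4 -0.7 0 0 0 0 1; -2.7 -0.78 0 0 0 0 1; -2.9 -0.83 0 0 0 0 1; -2.95 -0.84 0 0 0 0 1; -2.95 -0.84 0 0 0 0 1' >/dev/null; python3 go.py 468.3 -221 160 1.6656
python3 - <<'E'
from h import *
for n,r in {'scene':(150,170,330,330)}.items():
    d=cam(n); im=d['img'][r[1]:r[3],r[0]:r[2]]; cv2.imwrite(f'pics/{n}_5.png',cv2.resize(im[:,:,::-1],None,fx=4,fy=3.7))
E
```

```text
t 6.9 pos [488.82 -97.23 163.7 ] rot [-3.1403e+00  2.0000e-04  1.6655e+00] F [ 1.15 -0.12 -0.98] M [-0.017  0.005  0.019] w 15.1
units [-3.032 -0.803  0.094] turn [-0.07  0.01 -0.  ]
t 7.65 pos [ 467.62 -216.5   163.59] rot [-3.1414e+00 -4.0000e-04  1.6650e+00] F [-0.51 -0.05 -1.75] M [-0.013  0.044  0.003] w 15.0
units [-0.114  0.006  0.09 ] turn [-0.01 -0.02 -0.03]
```

View pics/scene_5.png

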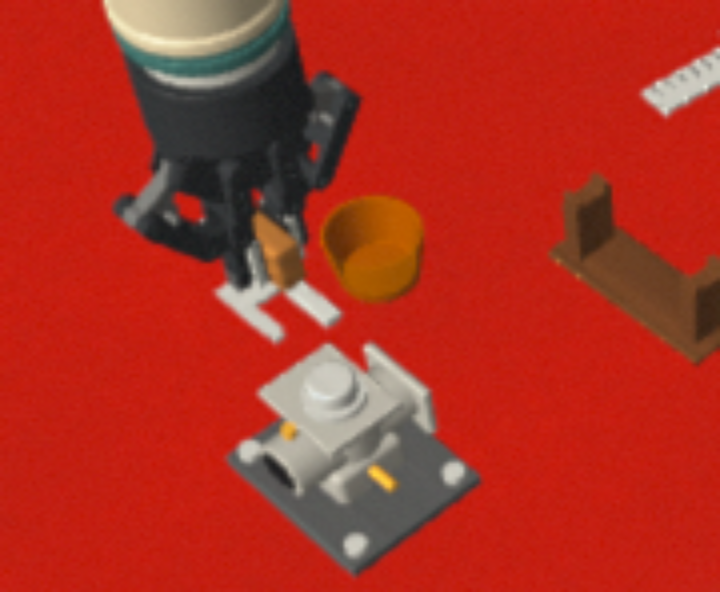

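```bash
python3 -m creep '-0.05 0 0.05 0 0 0 1; -0.1 0.01 0.2 0 0 0 1; -0.11 0.01 0.4 0 0 0 1; -0.11 0.01 0.6 0 0 0 1; -0.11 0.01 0.75 0 0 0 1; -0.11 0.01 0.82 0 0 0 1; -0.11 0.01 0.84 0 0 0 1; -0.11 0.01 0.84 0 0 0 1' >/dev/null; python3 go.py 468.3 -221 126 1.6656
python3 - <<'E'
from h import *
for n,r in {'scene':(180,210,300,320)}.items():
    d=cam(n); im=d['img'][r[1]:r[3],r[0]:r[2]]; cv2.imwrite(f'pics/{n}_6.png',cv2.resize(im[:,:,::-1],None,fx=6,fy=5.4))
E
```

```text
t 8.37 pos [ 468.45 -220.57  129.69] rot [-3.1410e+00 -4.0000e-04  1.6658e+00] F [ 0.35 -0.01 -2.31] M [ 0.032 -0.085 -0.018] w 15.3
units [-0.01  -0.005  0.092] turn [-0.04 -0.02  0.01]
```

View pics/scene_6.png

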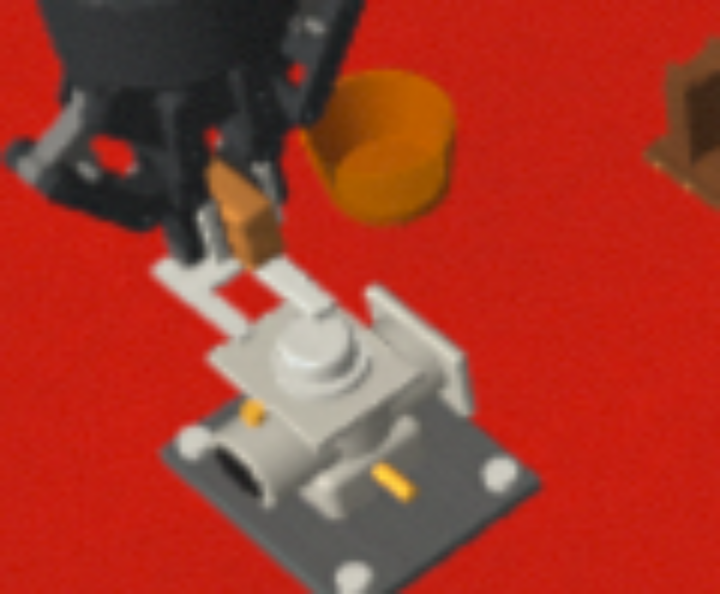

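```bash
python3 - <<'E'
from h import *
d=cam('scene')
for z in range(74,96,3): print(z,np.round(proj(d,(485.8,-232.7,z)),1), 'bar end',np.round(proj(d,(468.6+47.8,-220.3+4.5,z+30)),1))
r=(205,240,250,285); im=d['img'][r[1]:r[3],r[0]:r[2]]; cv2.imwrite('pics/s7.png',cv2.resize(im[:,:,::-1],None,fx=13,fy=13,interpolation=cv2.INTER_NEAREST))
E
```

```text
74 [221.4 276.3] bar end [234.5 273.1]
77 [221.1 275.5] bar end [234.4 272.2]
80 [220.9 274.7] bar end [234.2 271.4]
83 [220.7 273.9] bar end [234.  270.6]
86 [220.5 273.1] bar end [233.8 269.7]
89 [220.3 272.3] bar end [233.6 268.8]
92 [220.1 271.4] bar end [233.4 268. ]
95 [219.9 270.6] bar end [233.2 267.1]
```

View pics/s7.png

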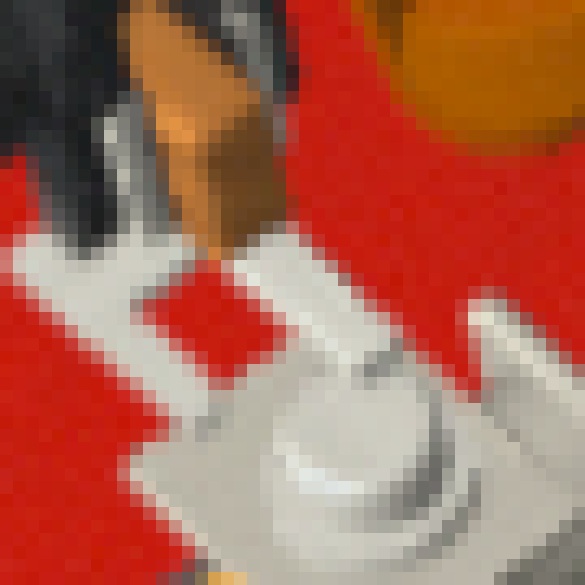

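```bash
python3 -m creep '0 0 0.02 0 0 0 1; 0 0 0.04 0 0 0 1; 0 0 0.06 0 0 0 1; 0 0 0.08 0 0 0 1; 0 0 0.1 0 0 0 1; 0 0 0.11 0 0 0 1; 0 0 0.12 0 0 0 1' >/dev/null; python3 go.py
python3 -m creep '0 0 0.01 0 0 0 1; 0 0 0.02 0 0 0 1; 0 0 0.03 0 0 0 1; 0 0 0.04 0 0 0 1' >/dev/null; python3 go.py
```

```text
t 9.05 pos [ 468.56 -220.72  125.23] rot [-3.1415 -0.      1.6656] F [-0.26  0.21 -2.14] M [ 0.054  0.021 -0.028] w 15.1
t 9.38 pos [ 468.6  -220.72  123.67] rot [-3.1416 -0.      1.6657] F [-1.29  0.11 -1.69] M [-0.028  0.001 -0.001] w 15.3
```

```bash
cat > chk.py <<'E'
import sys,numpy as np
from cell import ctrl
# chk.py fx fy fz tol : stop (exit 1) if force differs from the reference by > tol
s=ctrl.read_state(); f=s['force']; r=np.array(list(map(float,sys.argv[1:4]))); t=float(sys.argv[4])
print(round(s['clock'],2),np.round(s['eef_pos'],2),np.round(f,2),np.round(s['torque'],2))
sys.exit(int(np.abs(f-r).max()>t))
E
C="python3 chk.py 0 0 -2 2"
python3 -m creep '0 0 0.01 0 0 0 1; 0 0 0.02 0 0 0 1; 0 0 0.03 0 0 0 1' >/dev/null; $C && python3 -m creep '0 0 0.01 0 0 0 1; 0 0 0.02 0 0 0 1; 0 0 0.03 0 0 0 1' >/dev/null && $C && python3 -m creep '0 0 0.01 0 0 0 1; 0 0 0.02 0 0 0 1; 0 0 0.03 0 0 0 1' >/dev/null && $C && python3 -m creep '0 0 0.01 0 0 0 1; 0 0 0.02 0 0 0 1; 0 0 0.03 0 0 0 1' >/dev/null && $C
```

```text
9.63 [ 468.55 -220.72  122.44] [ 0.41  0.48 -1.81] [-0.02 -0.01 -0.04]
9.88 [ 468.58 -220.71  121.25] [ 0.26 -0.44 -1.9 ] [ 0.05  0.01 -0.04]
10.13 [ 468.58 -220.73  120.06] [ 0.18 -1.17 -2.68] [-0.06  0.03 -0.  ]
10.38 [ 468.58 -220.74  118.86] [ 0.4  -0.25 -1.78] [-0.04 -0.01 -0.06]
```

```bash
C="python3 chk.py 0 0 -2 1.8"
python3 -m creep '0 0 0.01 0 0 0 1; 0 0 0.02 0 0 0 1' >/dev/null; $C && python3 -m creep '0 0 0.01 0 0 0 1; 0 0 0.02 0 0 0 1' >/dev/null && $C && python3 -m creep '0 0 0.01 0 0 0 1; 0 0 0.02 0 0 0 1' >/dev/null && $C && python3 -m creep '0 0 0.01 0 0 0 1; 0 0 0.02 0 0 0 1' >/dev/null && $C && python3 -m creep '0 0 0.01 0 0 0 1; 0 0 0.02 0 0 0 1' >/dev/null && $C && python3 -m creep '0 0 0.01 0 0 0 1; 0 0 0.02 0 0 0 1' >/dev/null && $C
```

```text
10.55 [ 468.57 -220.72  118.03] [-0.28 -0.46 -2.36] [-0.01 -0.01 -0.04]
10.72 [ 468.57 -220.74  117.25] [-0.26 -0.46 -1.85] [ 0.01 -0.08  0.02]
10.88 [ 468.55 -220.72  116.43] [ 0.24 -0.22 -2.56] [ 0.01 -0.03 -0.01]
11.05 [ 468.57 -220.72  115.65] [ 0.94 -0.03 -2.69] [ 0.05  0.   -0.04]
11.22 [ 468.59 -220.71  114.85] [ 0.02  0.32 -2.51] [ 0.01 -0.03 -0.  ]
11.38 [ 468.6  -220.7   114.22] [-1.73  1.28  4.66] [ 0.12  0.26 -0.  ]
```

```bash
python3 -m creep '0 0 -0.015 0 0 0 1; 0 0 -0.03 0 0 0 1; 0 0 -0.03 0 0 0 1; 0 0 -0.03 0 0 0 1' >/dev/null; python3 chk.py 0 0 -2 2;
python3 - <<'E'
from h import *
d=cam('scene')
r=(205,230,265,290); im=d['img'][r[1]:r[3],r[0]:r[2]]; cv2.imwrite('pics/s8.png',cv2.resize(im[:,:,::-1],None,fx=10,fy=10,interpolation=cv2.INTER_NEAREST))
E
```

```text
11.72 [ 468.6  -220.76  115.31] [ 0.7   0.05 -2.08] [-0.02 -0.01 -0.01]
```

View pics/s8.png

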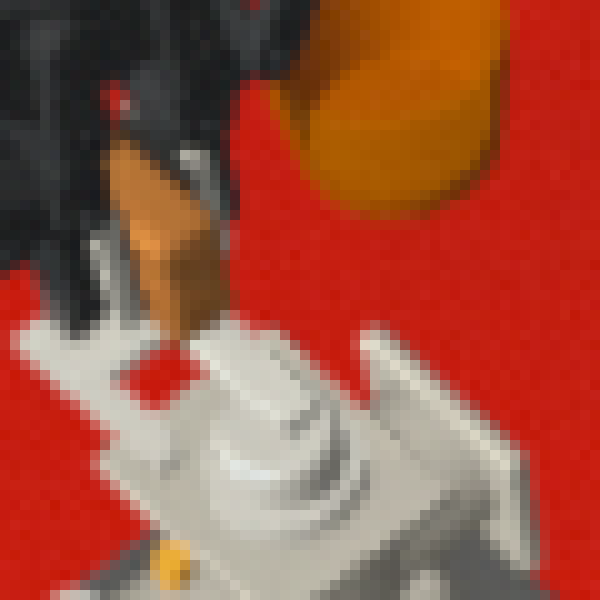

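```bash
C="python3 chk.py 0 0 -2 2.2"
python3 -m creep '0 0.04 0.005 0 0 0 1; 0 0.08 0.005 0 0 0 1; 0 0.12 0.005 0 0 0 1; 0 0.16 0.005 0 0 0 1' >/dev/null; $C && python3 -m creep '0 0.03 0 0 0 0 1; 0 0.06 0 0 0 0 1; 0 0.09 0 0 0 0 1' >/dev/null && $C && python3 -m creep '0 0.025 0 0 0 0 1; 0 0.05 0 0 0 0 1; 0 0.075 0 0 0 0 1' >/dev/null && $C && python3 -m creep '0 0.025 0 0 0 0 1; 0 0.05 0 0 0 0 1; 0 0.075 0 0 0 0 1' >/dev/null && $C && python3 -m creep '0 0.025 0 0 0 0 1; 0 0.05 0 0 0 0 1; 0 0.075 0 0 0 0 1' >/dev/null && $C
```

```text
12.1 [ 475.22 -220.04  115.06] [ 0.29  0.71 -0.98] [-0.01 -0.04 -0.02]
12.35 [ 478.66 -219.76  115.07] [-0.14 -0.42 -1.19] [-0.06  0.01 -0.01]
12.6 [ 481.54 -219.49  115.06] [-0.16  0.8  -2.18] [-0.01 -0.01 -0.02]
12.85 [ 484.6  -219.23  115.1 ] [-0.43  0.42 -2.2 ] [ 0.   -0.03  0.05]
13.1 [ 487.57 -218.92  115.1 ] [-0.77 -0.13 -1.57] [ 0.   -0.04  0.02]
```

```bash
C="python3 chk.py 0 0 -2 2"
python3 -m creep '0 0.03 0 0 0 0 1; 0 0.06 0 0 0 0 1; 0 0.09 0 0 0 0 1' >/dev/null; $C && python3 -m creep '0 0.025 0 0 0 0 1; 0 0.05 0 0 0 0 1; 0 0.075 0 0 0 0 1' >/dev/null && $C && python3 -m creep '0 0.025 0 0 0 0 1; 0 0.05 0 0 0 0 1; 0 0.075 0 0 0 0 1' >/dev/null && $C && python3 -m creep '0 0.02 0 0 0 0 1; 0 0.04 0 0 0 0 1; 0 0.06 0 0 0 0 1' >/dev/null && $C && python3 -m creep '0 0.02 0 0 0 0 1; 0 0.04 0 0 0 0 1; 0 0.06 0 0 0 0 1' >/dev/null && $C
```

```text
13.35 [ 491.21 -218.57  115.12] [-0.21  0.22 -2.46] [ 0.01 -0.01 -0.02]
13.6 [ 494.14 -218.31  115.06] [ 0.07  0.14 -1.41] [ 0.02 -0.03  0.03]
13.85 [ 497.12 -217.98  115.08] [ 0.88 -0.32 -2.19] [-0.01  0.01  0.02]
14.1 [ 499.5  -217.79  115.09] [ 1.64  0.28 -2.44] [ 0.03 -0.01 -0.  ]
14.35 [ 501.9  -217.55  115.07] [ 0.5   0.1  -2.18] [-0.03 -0.07  0.04]
```

```bash
C="python3 chk.py 0 0 -2 1.9"
python3 -m creep '0 0.02 0 0 0 0 1; 0 0.04 0 0 0 0 1; 0 0.05 0 0 0 0 1' >/dev/null; $C && python3 -m creep '0 0.01 0 0 0 0 1; 0 0.02 0 0 0 0 1' >/dev/null && $C && python3 -m creep '0 0.01 0 0 0 0 1; 0 0.02 0 0 0 0 1' >/dev/null && $C && python3 -m creep '0 0.01 0 0 0 0 1; 0 0.02 0 0 0 0 1' >/dev/null && $C && python3 -m creep '0 0.01 0 0 0 0 1; 0 0.02 0 0 0 0 1' >/dev/null && $C && python3 -m creep '0 0.01 0 0 0 0 1; 0 0.02 0 0 0 0 1' >/dev/null && $C && python3 -m creep '0 0.01 0 0 0 0 1; 0 0.02 0 0 0 0 1' >/dev/null && $C
```

```text
14.6 [ 503.98 -217.3   115.08] [ 0.51  0.   -1.34] [-0.05 -0.02 -0.01]
14.77 [ 504.61 -217.31  115.06] [ 1.08  0.08 -1.75] [-0.02  0.05 -0.04]
14.93 [ 505.42 -217.21  115.08] [-0.11 -0.9  -1.17] [ 0.06 -0.02  0.04]
15.1 [ 506.21 -217.15  115.07] [-0.15 -0.71 -2.45] [0.01 0.01 0.06]
15.27 [ 507.03 -217.06  115.08] [-0.43 -0.48 -2.9 ] [ 0.09  0.01 -0.  ]
15.43 [ 507.43 -217.    115.03] [-1.51  0.08 -1.8 ] [-0.05  0.3  -0.03]
15.6 [ 507.65 -216.99  114.93] [-2.91 -1.81 -0.61] [-0.12  0.7  -0.03]
```

```bash
C="python3 chk.py 0 0 -2 40"
python3 -m creep '0 -0.01 0 0 0 0 1; 0 -0.01 0 0 0 0 1; 0 -0.01 0 0 0 0 1' >/dev/null; $C; python3 - <<'E'
from h import *
d=cam('scene')
r=(205,230,265,290); im=d['img'][r[1]:r[3],r[0]:r[2]]; cv2.imwrite('pics/s9.png',cv2.resize(im[:,:,::-1],None,fx=10,fy=10,interpolation=cv2.INTER_NEAREST))
E
```

```text
15.85 [ 507.61 -216.99  114.97] [-1.45  0.35 -1.53] [-0.1   0.67  0.05]
```

View pics/s9.png

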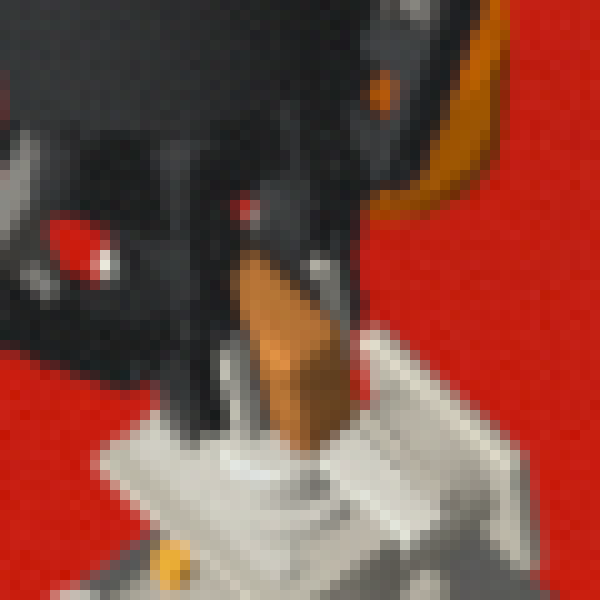

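```bash
C="python3 chk.py 0 0 -2 40"
python3 -m creep '0 -0.01 0 0 0 0 1; 0 -0.01 0 0 0 0 1' >/dev/null; $C; python3 -m creep '0 -0.005 0 0 0 0 1; 0 -0.005 0 0 0 0 1' >/dev/null; $C
```

```text
16.07 [ 507.56 -217.    115.01] [-2.86 -1.06 -2.09] [-0.11  0.64 -0.  ]
16.23 [ 507.55 -217.01  115.05] [-2.86 -0.25 -1.19] [-0.1   0.55  0.01]
```

```bash
C="python3 chk.py 0 0 -2 40"
python3 -m creep '0 -0.01 0 0 0 0 1; 0 -0.01 0 0 0 0 1' >/dev/null; $C; python3 -m creep '0 -0.005 0 0 0 0 1; 0 -0.005 0 0 0 0 1' >/dev/null; $C
```

```text
16.4 [ 507.45 -216.99  115.09] [-0.81 -0.36 -1.91] [-0.07  0.45 -0.03]
16.57 [ 507.35 -217.02  115.13] [-1.09 -0.55 -2.13] [-0.04  0.27 -0.03]
```

```bash
C="python3 chk.py 0 0 -2 25"
python3 -m creep '0 -0.002 -0.0125 0 0 0 1; 0 -0.004 -0.025 0 0 0 1; 0 -0.004 -0.0375 0 0 0 1' >/dev/null; $C && python3 -m creep '0 0 -0.0125 0 0 0 1; 0 0 -0.025 0 0 0 1; 0 0 -0.0375 0 0 0 1' >/dev/null && $C && python3 -m creep '0 0 -0.0125 0 0 0 1; 0 0 -0.025 0 0 0 1; 0 0 -0.0375 0 0 0 1' >/dev/null && $C
```

```text
16.82 [ 507.12 -216.92  116.25] [ 1.01 -0.15 -9.  ] [-0.08 -0.14 -0.  ]
17.07 [ 506.81 -216.88  117.73] [  1.39  -0.36 -11.36] [-0.03 -0.25  0.01]
17.32 [ 506.55 -216.89  119.33] [ 1.000e-02  4.900e-01 -1.041e+01] [-0.   -0.14 -0.01]
```

```bash
C="python3 chk.py 0 0 -2 25"
python3 -m creep '0 0 -0.0125 0 0 0 1; 0 0 -0.025 0 0 0 1; 0 0 -0.0375 0 0 0 1' >/dev/null; $C && python3 -m creep '0 0 -0.0125 0 0 0 1; 0 0 -0.025 0 0 0 1; 0 0 -0.0375 0 0 0 1' >/dev/null && $C && python3 -m creep '0 0 -0.0125 0 0 0 1; 0 0 -0.025 0 0 0 1; 0 0 -0.0375 0 0 0 1' >/dev/null && $C
```

```text
17.57 [ 506.33 -217.34  121.55] [-1.86  0.15 -6.58] [-0.11  0.45  0.04]
17.82 [ 506.4  -217.3   122.82] [-1.82 -0.31 -3.46] [-0.12  0.64 -0.07]
18.07 [ 506.83 -217.29  124.37] [-2.95 -0.29 -1.8 ] [-0.22  0.72  0.05]
```

```bash
python3 - <<'E'
from h import *
d=cam('scene')
r=(205,215,265,290); im=d['img'][r[1]:r[3],r[0]:r[2]]; cv2.imwrite('pics/s10.png',cv2.resize(im[:,:,::-1],None,fx=8,fy=8,interpolation=cv2.INTER_CUBIC))
d=cam('top')
r=(380,200,500,320); im=d['img'][r[1]:r[3],r[0]:r[2]]; cv2.imwrite('pics/t10.png',cv2.resize(im[:,:,::-1],None,fx=5,fy=5,interpolation=cv2.INTER_CUBIC))
E
python3 go.py
```

```text
t 18.17 pos [ 507.07 -217.34  124.57] rot [3.1411e+00 5.0000e-04 1.6655e+00] F [-3.23 -0.4   0.12] M [-0.1    0.757 -0.002] w 15.6
```

View pics/s10.png

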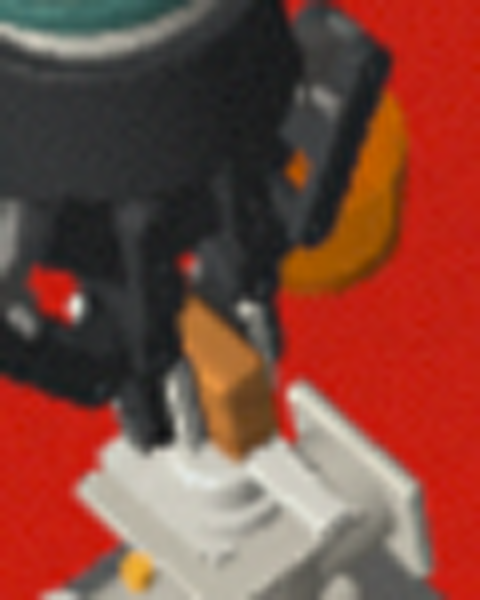

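View pics/t10.png

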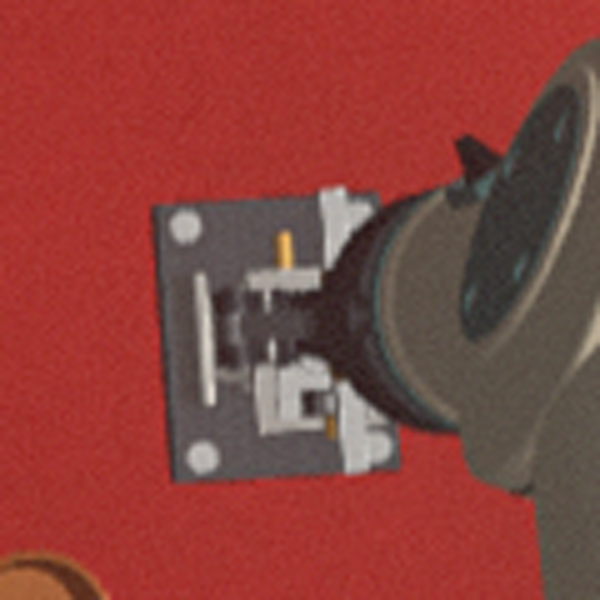

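```bash
C="python3 chk.py 0 0 -2 25"
python3 -m creep '0 -0.01 0 0 0 0 1; 0 -0.02 0 0 0 0 1; 0 -0.02 0 0 0 0 1' >/dev/null; $C && python3 -m creep '0 -0.005 0 0 0 0 1; 0 -0.01 0 0 0 0 1; 0 -0.01 0 0 0 0 1' >/dev/null && $C
```

```text
18.42 [ 506.79 -217.34  124.54] [-1.85 -1.72  1.38] [-0.19  0.46  0.  ]
18.67 [ 506.61 -217.35  124.5 ] [ 0.64 -1.44  2.19] [-0.19  0.19 -0.03]
```

```bash
C="python3 chk.py 0 0 -2 25"
python3 -m creep '-0.01 -0.005 0 0 0 0 1; -0.01 -0.01 -0.0125 0 0 0 1; -0.01 -0.01 -0.025 0 0 0 1' >/dev/null; $C && python3 -m creep '0 0 -0.0125 0 0 0 1; 0 0 -0.025 0 0 0 1' >/dev/null && $C
```

```text
18.92 [ 505.61 -217.44  124.94] [ 0.57 -1.45 -2.53] [-0.05 -0.05  0.01]
19.08 [ 505.05 -217.38  125.76] [ 0.07  0.01 -3.  ] [ 0.02 -0.06  0.01]
```

```bash
C="python3 chk.py 0 0 -2 25"
python3 -m creep '0 0 -0.0125 0 0 0 1; 0 0 -0.025 0 0 0 1; 0 0 -0.0375 0 0 0 1; 0 0 -0.05 0 0 0 1' >/dev/null; $C && python3 -m creep '0 0 -0.02 0 0 0 1; 0 0 -0.04 0 0 0 1; 0 0 -0.06 0 0 0 1; 0 0 -0.08 0 0 0 1; 0 0 -0.1 0 0 0 1' >/dev/null && $C;  python3 -m creep '0 0 -0.02 0 0 0 1; 0 0 -0.05 0 0 0 1; 0 0 -0.08 0 0 0 1; 0 0 -0.11 0 0 0 1; 0 0 -0.14 0 0 0 1; 0 0 -0.17 0 0 0 1; 0 0 -0.2 0 0 0 1; 0 0 -0.22 0 0 0 1; 0 0 -0.23 0 0 0 1; 0 0 -0.23 0 0 0 1' >/dev/null && $C
python3 - <<'E'
from h import *
d=cam('scene')
r=(205,205,265,290); im=d['img'][r[1]:r[3],r[0]:r[2]]; cv2.imwrite('pics/s11.png',cv2.resize(im[:,:,::-1],None,fx=7,fy=7,interpolation=cv2.INTER_CUBIC))
E
```

```text
19.42 [ 505.24 -217.59  128.06] [ 0.13  0.83 -2.12] [-0.04 -0.03  0.01]
19.83 [ 505.28 -217.66  132.19] [ 0.52 -0.29 -2.38] [ 0.02 -0.04 -0.01]
20.67 [ 505.33 -217.65  141.4 ] [-0.3   0.58 -2.24] [-0.01  0.04 -0.05]
```

View pics/s11.png

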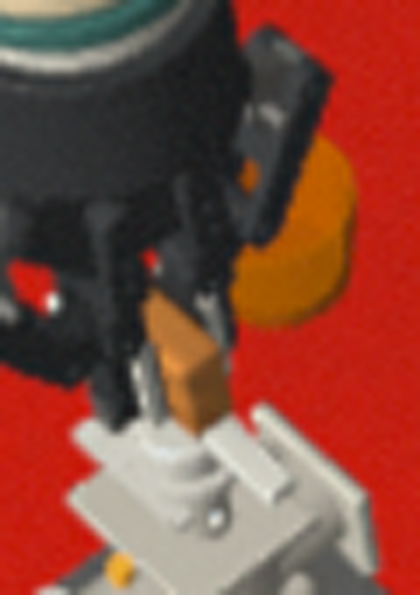

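```bash
python3 -m creep '0 0 -0.02 0 0 0 1; 0 0 -0.06 0 0 0 1; 0 0 -0.12 0 0 0 1; 0 0 -0.2 0 0 0 1; 0 0 -0.28 0 0 0 1; 0 0 -0.36 0 0 0 1; 0 0 -0.44 0 0 0 1; 0 0 -0.5 0 0 0 1; 0 0 -0.54 0 0 0 1; 0 0 -0.55 0 0 0 1' >/dev/null; python3 go.py
python3 - <<'E'
from h import *
d=cam('scene')
r=(200,190,275,290); im=d['img'][r[1]:r[3],r[0]:r[2]]; cv2.imwrite('pics/s12.png',cv2.resize(im[:,:,::-1],None,fx=6,fy=6,interpolation=cv2.INTER_CUBIC))
E
```

```text
t 21.55 pos [ 505.52 -217.68  163.74] rot [3.1410e+00 3.0000e-04 1.6657e+00] F [-0.08  0.06 -2.33] M [-0.036 -0.018  0.001] w 15.2
```

View pics/s12.png

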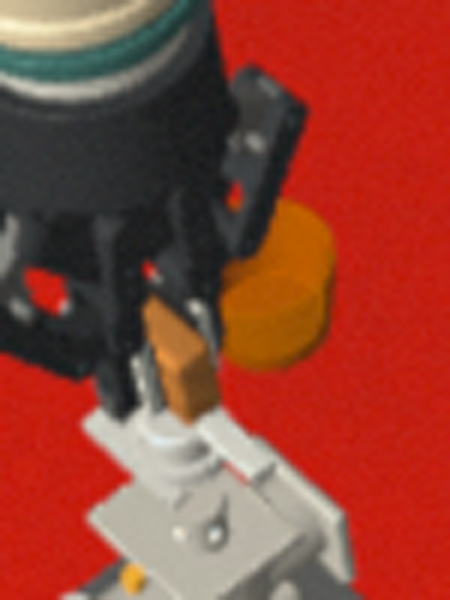

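```bash
python3 -m creep '0.02 0 0 0 0 0 1; 0.06 0.01 0 0 0 0 1; 0.12 0.02 0 0 0 0 1; 0.2 0.03 0 0 0 0 1; 0.3 0.04 0 0 0 0 1; 0.42 0.05 0 0 0 0 1; 0.56 0.07 0 0 0 0 1; 0.72 0.09 0 0 0 0 1; 0.9 0.11 0 0 0 0 1; 1.1 0.13 0 0 0 0 1' >/dev/null
python3 -m creep '0.22 0.025 0 0 0 0 1; 0.44 0.05 0 0 0 0 1; 0.66 0.075 0 0 0 0 1; 0.88 0.1 0 0 0 0 1; 1.1 0.125 0 0 0 0 1; 1.32 0.15 0 0 0 0 1; 1.54 0.175 0 0 0 0 1; 1.76 0.2 0 0 0 0 1; 1.98 0.225 0 0 0 0 1; 2.2 0.25 0 0 0 0 1' >/dev/null; python3 go.py 513.5 211.6 163 1.6656
python3 - <<'E'
from h import *
d=cam('scene')
r=(230,150,350,290); im=d['img'][r[1]:r[3],r[0]:r[2]]; cv2.imwrite('pics/s13.png',cv2.resize(im[:,:,::-1],None,fx=4,fy=4,interpolation=cv2.INTER_CUBIC))
E
```

```text
t 23.27 pos [507.92 -83.9  163.31] rot [-3.1416 -0.      1.6656] F [ 0.7   0.22 -2.62] M [-0.013  0.025 -0.006] w 15.3
units [7.341 0.838 0.008] turn [-0. -0.  0.]
```

View pics/s13.png

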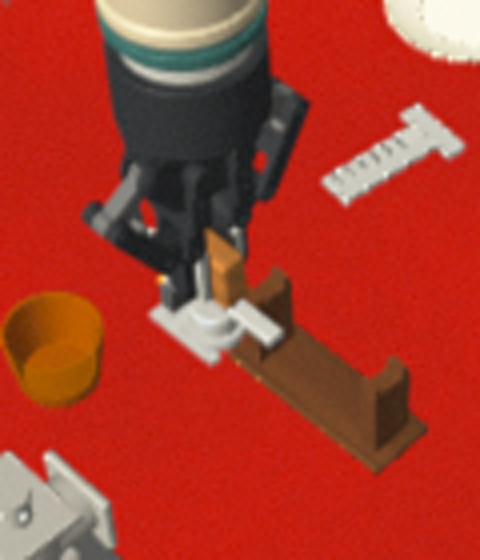

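```bash
python3 -m creep '0.05 0.01 0 0 0 0 1; 0.15 0.02 0 0 0 0 1; 0.3 0.03 0 0 0 0 1; 0.5 0.05 0 0 0 0 1; 0.72 0.075 0 0 0 0 1; 0.94 0.1 0 0 0 0 1; 1.16 0.125 0 0 0 0 1; 1.38 0.15 0 0 0 0 1; 1.6 0.175 0 0 0 0 1; 1.82 0.2 0 0 0 0 1' >/dev/null
python3 -m creep '0.22 0.025 0 0 0 0 1; 0.44 0.05 0 0 0 0 1; 0.66 0.075 0 0 0 0 1; 0.88 0.1 0 0 0 0 1; 1.1 0.125 0 0 0 0 1; 1.32 0.15 0 0 0 0 1; 1.54 0.175 0 0 0 0 1; 1.76 0.2 0 0 0 0 1; 1.98 0.225 0 0 0 0 1; 2.2 0.25 0 0 0 0 1' >/dev/null; python3 go.py 513.5 211.6 163 1.6656
python3 -m creep '0.22 0.025 0 0 0 0 1; 0.44 0.05 0 0 0 0 1; 0.66 0.075 0 0 0 0 1; 0.88 0.1 0 0 0 0 1; 1.1 0.125 0 0 0 0 1; 1.32 0.15 0 0 0 0 1; 1.54 0.175 0 0 0 0 1; 1.74 0.2 0 0 0 0 1; 1.92 0.22 0 0 0 0 1; 2.08 0.24 0 0 0 0 1' >/dev/null; python3 go.py 513.5 211.6 163 1.6656
```

```text
t 24.98 pos [510.62  77.88 163.29] rot [-3.1416 -0.      1.6657] F [-0.09 -0.58 -2.15] M [-0.053 -0.045  0.032] w 15.1
units [3.321 0.388 0.007] turn [-0. -0.  0.]
t 25.82 pos [512.27 161.64 163.24] rot [-3.1415e+00 -1.0000e-04  1.6660e+00] F [-0.26 -0.28 -2.39] M [ 0.02   0.023 -0.034] w 14.9
units [1.24  0.149 0.006] turn [-0.   -0.01  0.02]
```

```bash
python3 -m creep '0.16 0.02 0 0 0 0 1; 0.32 0.04 0 0 0 0 1; 0.48 0.06 0 0 0 0 1; 0.64 0.08 0 0 0 0 1; 0.78 0.1 0 0 0 0 1; 0.9 0.11 0 0 0 0 1; 1.0 0.12 0 0 0 0 1; 1.06 0.13 0 0 0 0 1; 1.1 0.14 0 0 0 0 1; 1.11 0.14 0 0 0 0 1' >/dev/null;python3 -m creep '0 0 0 0 0 0 1; 0 0 0 0 0 0 1' >/dev/null; python3 go.py 513.5 211.6 163 1.6656
python3 - <<'E'
from h import *
d=cam('scene')
r=(310,110,430,240); im=d['img'][r[1]:r[3],r[0]:r[2]]; cv2.imwrite('pics/s14.png',cv2.resize(im[:,:,::-1],None,fx=4.5,fy=4.5,interpolation=cv2.INTER_CUBIC))
E
```

```text
t 26.82 pos [513.72 205.05 163.29] rot [-3.1415e+00  3.0000e-04  1.6651e+00] F [ 0.36 -0.05 -3.09] M [-0.015 -0.018 -0.007] w 15.2
units [0.163 0.01  0.007] turn [-0.01  0.02 -0.03]
```

View pics/s14.png

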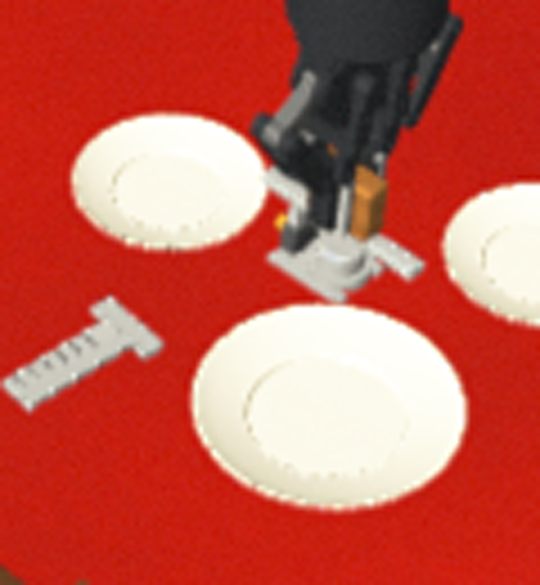

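```bash
python3 -m creep '0.02 0 0.02 0 0 0 1; 0.06 0 0.06 0 0 0 1; 0.1 0.01 0.12 0 0 0 1; 0.14 0.01 0.2 0 0 0 1; 0.16 0.01 0.3 0 0 0 1; 0.16 0.01 0.42 0 0 0 1; 0.16 0.01 0.56 0 0 0 1; 0.16 0.01 0.72 0 0 0 1; 0.16 0.01 0.88 0 0 0 1; 0.16 0.01 1.04 0 0 0 1' >/dev/null
python3 -m creep '0 0 0.16 0 0 0 1; 0 0 0.32 0 0 0 1; 0 0 0.48 0 0 0 1; 0 0 0.64 0 0 0 1; 0 0 0.8 0 0 0 1; 0 0 0.94 0 0 0 1; 0 0 1.06 0 0 0 1; 0 0 1.16 0 0 0 1; 0 0 1.24 0 0 0 1; 0 0 1.3 0 0 0 1' >/dev/null;python3 go.py 513.5 211.6 50 1.6656
```

```text
t 28.53 pos [513.43 211.87  69.34] rot [-3.1415 -0.      1.6656] F [ 0.4  -0.87 -2.12] M [-0.051  0.037  0.001] w 15.2
units [-0.007  0.001  0.483] turn [-0.01 -0.    0.  ]
```

```bash
python3 -m creep '0 0 0.05 0 0 0 1; 0 0 0.11 0 0 0 1; 0 0 0.17 0 0 0 1; 0 0 0.23 0 0 0 1; 0 0 0.29 0 0 0 1; 0 0 0.34 0 0 0 1; 0 0 0.38 0 0 0 1; 0 0 0.4 0 0 0 1; 0 0 0.41 0 0 0 1; 0 0 0.41 0 0 0 1' >/dev/null;python3 go.py 513.5 211.6 50 1.6656
python3 - <<'E'
from h import *
d=cam('scene')
r=(330,130,430,240); im=d['img'][r[1]:r[3],r[0]:r[2]]; cv2.imwrite('pics/s15.png',cv2.resize(im[:,:,::-1],None,fx=5.4,fy=5.4,interpolation=cv2.INTER_CUBIC))
d=cam('top')
r=(150,190,280,320); im=d['img'][r[1]:r[3],r[0]:r[2]]; cv2.imwrite('pics/t15.png',cv2.resize(im[:,:,::-1],None,fx=4,fy=4,interpolation=cv2.INTER_CUBIC))
E
```

```text
t 29.37 pos [513.43 211.88  53.22] rot [-3.1415  0.      1.6656] F [ 0.17  0.6  -2.68] M [0.046 0.016 0.007] w 15.0
units [-0.007  0.001  0.08 ] turn [-0.01  0.    0.  ]
```

View pics/s15.png

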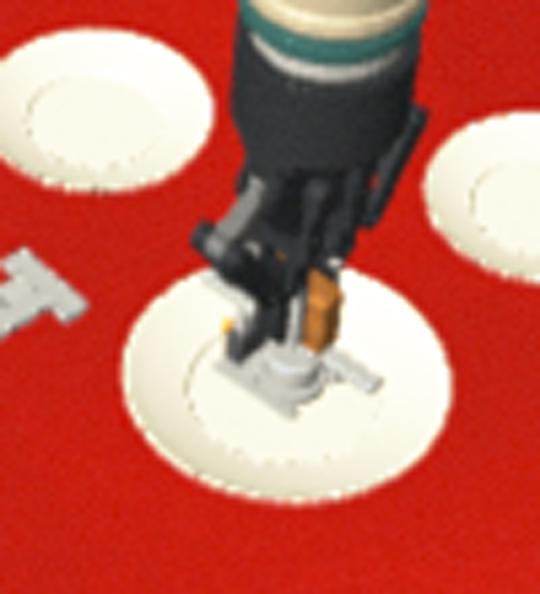

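View pics/t15.png

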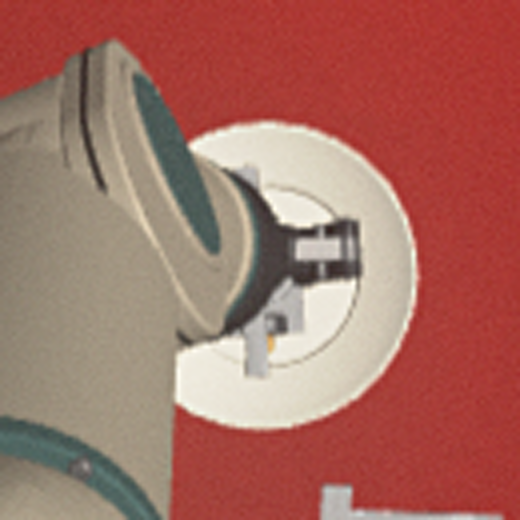

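```bash
C="python3 chk.py 0 0 -2.4 1.8"
python3 -m creep '0 0 0.02 0 0 0 1; 0 0 0.04 0 0 0 1; 0 0 0.06 0 0 0 1; 0 0 0.08 0 0 0 1; 0 0 0.1 0 0 0 1; 0 0 0.12 0 0 0 1; 0 0 0.135 0 0 0 1; 0 0 0.145 0 0 0 1' >/dev/null; $C && python3 -m creep '0 0 0.01 0 0 0 1; 0 0 0.02 0 0 0 1' >/dev/null && $C && python3 -m creep '0 0 0.01 0 0 0 1; 0 0 0.02 0 0 0 1' >/dev/null && $C && python3 -m creep '0 0 0.008 0 0 0 1; 0 0 0.015 0 0 0 1' >/dev/null && $C && python3 -m creep '0 0 0.008 0 0 0 1; 0 0 0.015 0 0 0 1' >/dev/null && $C && python3 -m creep '0 0 0.008 0 0 0 1; 0 0 0.015 0 0 0 1' >/dev/null && $C && python3 -m creep '0 0 0.008 0 0 0 1; 0 0 0.015 0 0 0 1' >/dev/null && $C
```

```text
30.13 [513.42 211.87  47.37] [-0.24 -0.23 -2.97] [-0.03 -0.05 -0.03]
30.3 [513.46 211.88  46.67] [-0.54 -0.01 -2.66] [-0.02 -0.06  0.04]
30.47 [513.48 211.9   45.87] [-0.89 -0.34 -1.87] [ 0.02 -0.02  0.  ]
30.63 [513.45 211.86  45.27] [-0.71 -0.36 -1.82] [-0.04 -0.04 -0.04]
30.8 [513.45 211.88  44.66] [-0.35 -0.27 -2.49] [-0.08 -0.07  0.05]
30.97 [513.47 211.91  44.25] [-1.07  0.41  2.72] [-0.1   0.14  0.01]
```

```bash
python3 -m creep '0 0 0 0 0 0 1; 0 0 0 0 0 0 1' >/dev/null; python3 go.py; python3 -m creep '0 0 0 0 0 0 0.85; 0 0 0 0 0 0 0.8; 0 0 0 0 0 0 0.77; 0 0 0 0 0 0 0.74; 0 0 0 0 0 0 0.7; 0 0 0 0 0 0 0.7; 0 0 0 0 0 0 0.7' >/dev/null; python3 go.py
python3 - <<'E'
from h import *
d=cam('scene')
r=(330,130,430,240); im=d['img'][r[1]:r[3],r[0]:r[2]]; cv2.imwrite('pics/s16.png',cv2.resize(im[:,:,::-1],None,fx=5.4,fy=5.4,interpolation=cv2.INTER_CUBIC))
E
```

```text
t 31.13 pos [513.47 211.92  44.29] rot [ 3.1415e+00 -1.0000e-04  1.6657e+00] F [-0.02  0.38  0.33] M [-0.05   0.115  0.009] w 15.2
t 31.72 pos [513.51 211.87  44.09] rot [ 3.1415 -0.      1.6656] F [-0.23 -0.29 -0.68] M [-0.021  0.007  0.025] w 25.4
```

View pics/s16.png

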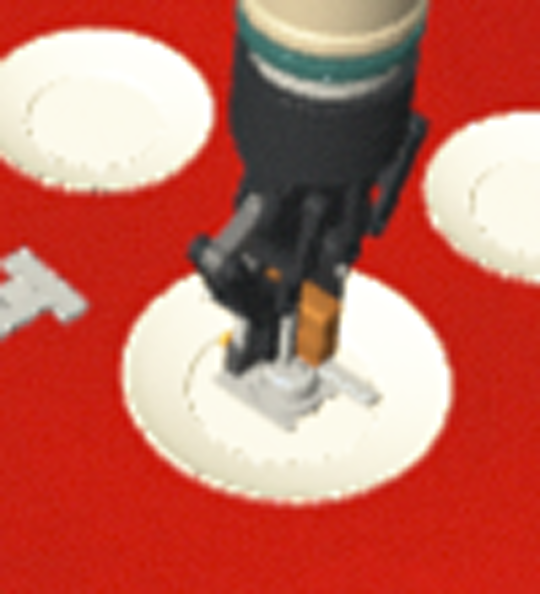

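```bash
python3 -m creep '0 0 -0.01 0 0 0 0.6; 0 0 -0.03 0 0 0 0.5; 0 0 -0.08 0 0 0 0.5; 0 0 -0.15 0 0 0 0.5; 0 0 -0.25 0 0 0 0.5; 0 0 -0.4 0 0 0 0.5; 0 0 -0.6 0 0 0 0.5; 0 0 -0.8 0 0 0 0.5; 0 0 -1.1 0 0 0 0.5; 0 0 -1.5 0 0 0 0.5' >/dev/null; python3 go.py; python3 -m creep '0 -0.2 -0.5 0 0 0 0.3; 0 -0.5 -1 0 0 0 0; 0 -1 -1.5 0 0 0 0; 0 -1.5 -2 0 0 0 0; 0.4 -1.8 -2.5 0 0 0 0; 1.2 -1.8 -3 0 0 0 0; 2 -1.8 -3 0 0 0 0; 2.8 -1.8 -3 0 0 0 0; 3.2 -1.8 -3 0 0 0 0; 3.2 -1.8 -3 0 0 0 0' >/dev/null; python3 go.py
python3 - <<'E'
from h import *
d=cam('scene')
cv2.imwrite('pics/s17f.png',d['img'][:,:,::-1])
r=(340,140,430,240); im=d['img'][r[1]:r[3],r[0]:r[2]]; cv2.imwrite('pics/s17.png',cv2.resize(im[:,:,::-1],None,fx=6,fy=6,interpolation=cv2.INTER_CUBIC))
d=cam('top'); cv2.imwrite('pics/t17f.png',d['img'][:,:,::-1])
r=(165,205,270,310); im=d['img'][r[1]:r[3],r[0]:r[2]]; cv2.imwrite('pics/t17.png',cv2.resize(im[:,:,::-1],None,fx=5,fy=5,interpolation=cv2.INTER_CUBIC))
E
```

```text
t 32.6 pos [512.97 211.67 104.68] rot [-3.1405e+00  4.0000e-04  1.6656e+00] F [-0.03  0.74  0.1 ] M [ 0.061  0.048 -0.006] w 42.7
t 33.43 pos [428.32 337.24 224.8 ] rot [ 3.1408 -0.0034  1.6719] F [0.27 0.37 0.34] M [-0.032  0.056  0.03 ] w 85.3
```

View pics/s17.png

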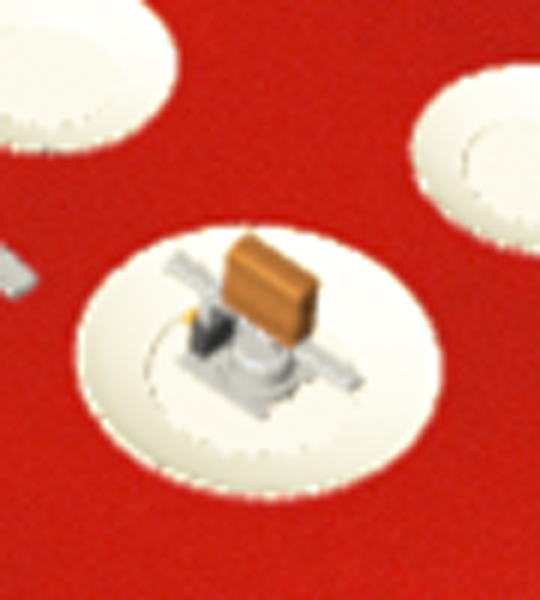

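View pics/t17.png

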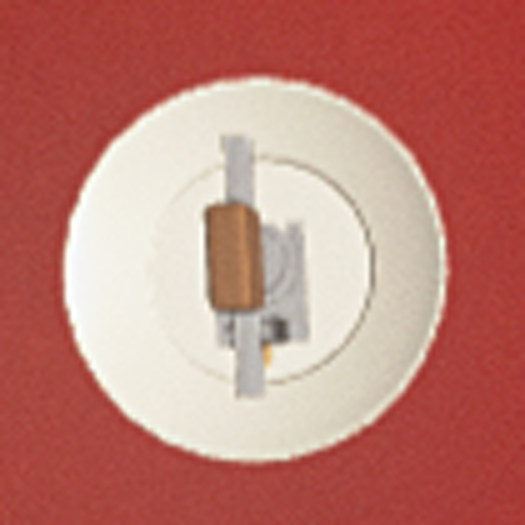

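View pics/s17f.png

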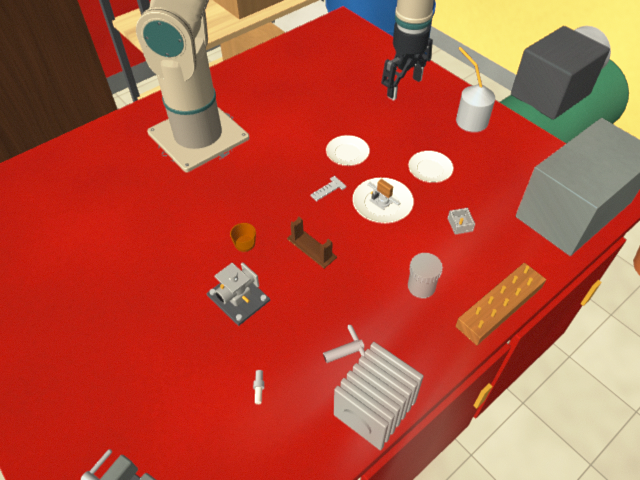

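```bash
python3 - <<'E'
from h import *
d=cam('scene'); t=cam('top')
L=[ctrl.cut_out(n,'puller_grip') for n in ('scene','top')]
c=[]
for l in L:
    if l: ys,xs=np.nonzero(l[0]['pixels']); c.append((xs.mean(),ys.mean())); print(l[0]['rect'],l[0]['score'])
if len(c)==2: print(tri(d,c[0],t,c[1]))
print(ctrl.finish_job())
E
```

```text
[369.4, 184.9, 401.6, 209.3] 0.83
[205.9, 234.3, 228.0, 283.7] 0.68
(array([507.41801763, 211.04510358,  39.07723105]), np.float64(2.2888593647181237))
the job is handed in; nothing more can be done
None
```

I pulled the cap, left the puller standing in the largest saucer with the cap on its fork, and handed the job in at about 33.5 s of the 70 s allowed. No verdict was reported.

- **Grasp and feel:** I took the puller off the rest by its handle. By touch, the fork's underside is about 55.5 mm below the handle's centre. I slid the fork in about 0.7 mm above the plate, with no contact on the way, until it met the post at about 3 N.
- **Pull:** At home I eased the side load off before lifting. Pulling straight up, the cap let go at about 9 N.
- **Contact after the pop:** The fork rubbed the post lightly, at about 3 to 5 N. I backed it off 1.6 mm along the slide and 0.4 mm sideways, and it was free by the next reading.
- **Set-down:** It met the saucer floor at about 5 N, I opened the fingers with almost no force left, and the arm moved well clear.

**Last checks:**
- **Pictures:** Both views show the puller upright on the saucer floor, the cap looking level on the fork, the post bare and the other things where they were.
- **Position:** I let go with the handle about 2 mm ahead of the saucer's measured centre. The fork centre sits about 5 mm behind it, because the fork reaches further back than forward.
- **Disagreement:** The final two-view network fix gave (507, 211, 39), about 6 mm off in x and 21 mm low. Its box covered the bar and fork as well as the handle, so I trusted the gripper reading and the pictures instead.

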